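# Post the blue paint pot through the dust flap and bolt it

## Robot

A 7-joint arm with a two-finger parallel gripper is mounted at the origin on the work surface. World frame = base frame: x ahead of the robot, y to its left, z up, the work surface at z = 0. Lengths are in m, angles in rad, forces in N, time in s.
With the tool pointing down it reaches from about 0.425 to 0.925 m from the base axis. Payload 6.8 kg.
Tool frame: the origin (TCP) lies on the centre line of the jaws, within the pads' length; the fingertips stand bot.tip_reach ahead of it and the grasp point (between the pads) lies 3 mm ahead of it (bot.tip_reach is the distance from the TCP to the fingertips, in m); z points along the fingers, y is the line along which they close (so a half turn about z gives the same grasp; the last joint's range is limited). The gripper opens to 85 mm and grips with 20 to 120 N. Pads are 22 mm wide; open, the fingers measure 114 mm over their backs; the gripper's body (76 mm by 85 mm) begins 54 mm behind the grasp point. The pads swing forward as they close: fully open they stand 13 mm farther back than shut.
Start: joints at [-1.429, 0.477, 0.022, 1.555, -0.011, 1.109, -0.083], TCP at [0.167, 0.654, 0.253] pointing down, gripper open.
Joint ranges: [-2.96, 2.96], [-0.34, 2.1], [-1.41, 1.46], [0.24, 2.44], [-1.37, 4.51], [0.17, 1.92], [-2.96, 2.96]. Speed limits (rad/s): [2.39, 2.39, 3.14, 3.14, 3.14, 3.14, 3.14].

## Interface

Orientations are given as a unit quaternion [w, x, y, z].
In Python, from station import bot gives the robot as it stands.
- The arm moves only by the tool jog_arm, never from a script. Its argument "deltas" is a list of rows, each a list of 7 numbers: the shift along the world's x, y, z in m, then the turn, a rotation vector about the world's x, y, z in rad, then the opening, from 0 (shut) to 1 (fully open). In form: [[x, y, z, rx, ry, rz, grip], ...]. A call has 1 to 10 rows; each row shifts and turns the commanded pose from where the row before left it; what a row does not reach is not made up. A row lasts 1/10 s, in which the tool goes at most 50 mm and 8.59 degrees, less where a joint would pass 70% of its speed; a pose out of reach is approached as far as the arm can. A call with a gripper value outside its range is refused whole. The fingers move at their own pace and stop on an object; "newtons" is the grip in N (left out, the last holds). Time passes only in rows, so rows that do not move let the fingers close. It gives the time, the measured TCP pose, the force, the opening and the grip force at its end, in the units of the state.
- bot.get_obs(): the state, without advancing time (a new reading comes with each control period).
- bot.read_camera(name): name is "scene" or "side" or "wrist"; returns a dict with "img" (420x560x3 uint8, red, green, blue), "K" (3x3 intrinsics, pixels), "eye" and "attitude" of the camera in the world. Camera axes: x right, y down, z forward; pixel columns grow to the right and rows downward; lengths in m; the calibration is good to about 2 mm. The wrist camera is an equidistant fisheye: a pixel r from the principal point sees the ray r / f radians off the axis. A picture is of the moment at which its call begins. There is no depth.
- bot.hand_in(): hands the job in; it is judged then, once.
The state is a dict: "t": time; "q": joint angles; "joint_vel": joint speeds; "joint_torque": joint torques, N m; "eef_pos": TCP position; "tool_rot": TCP orientation; "contact_force": force on the tool from outside, world axes, zero at the start; "torque": the same for the moment, N m; "gripper_width": opening from 0.0 (shut) to 1.0 (fully open); "grasp_force": force on a finger pad.
Only numpy, scipy, OpenCV 4.12 (cv2) and the standard library are available. Lean on these libraries where they do the work, as an engineer would, in place of code of your own. Each camera call takes 0.05 s, during which the arm holds its last target. There are 200 camera calls.

## Task

Put the blue paint pot away in the clear storage box: without lifting it, push it across the lid onto the orange sprung flap and press it down through, so that it drops into the box and the flap springs fully shut behind it. Then slide the black bolt knob all the way towards the flap to lock it. Leave the yellow pot on the lid and the black bottle beside the box where they are.

Things in the scene. Friction and masses are not known exactly. Their poses are not given: they have to be found in the camera images.
- box: Fixed clear plastic box with a flat white lid, 270 (x) x 400 (y) x 140 mm high to the lid's top. Origin: centre of its underside; z up; at yaw 0 its x points away from the robot. A rim 5 mm wide stands 5 mm above the lid all round. In the lid's centre is a square opening, 96 x 96 mm, sides along x and y, filled by the flap. Inside it is empty, its floor 7 mm above the table.
- opening (a point): Centre of the lid's opening, at the level of the lid's top (140 mm above the table). This point is fixed to the box; the shut flap lies here, flush with the lid.
- flap (a joint): Angle (rad) of the orange flap, 91 x 91 x 4 mm, hinged along the opening's +x side: 0 shut, flush with the lid; positive as its free -x edge swings down; stop 1.35. Soft-close spring, 0.10 to 0.21 N m: it carries a pot unopened. Press the pot at its centre (5 to 14 N) till the flap is at 1.0 or more, pot top 10 to 20 mm below the lid; let go: it slides off and the flap shuts in 1 to 2 s.
- blue_pot: Loose closed round paint pot, blue with a white band, 38 mm diameter, 28 mm high, about 50 g (varies), flat top. Origin: centre of its underside; z up. Starts standing on the lid to one or the other side (y) of the flap.
- yellow_pot: The same pot in yellow, standing on the lid at the other side of the flap. To be left where it is. Origin: centre of its underside.
- bolt (a joint): Travel (m) of the lid bolt along the box's +x, from the robot's side towards the flap: near 0 is drawn back (start), 0.036 is the end stop, locked under the flap. About 1.5 N of friction; it stays where it is left.
- bolt_knob (a point): Centre of the top of the bolt's black upright round knob, 18 mm diameter, standing 28 mm above the lid, on the lid between its -x rim and the flap (108 mm from the opening's centre when the bolt reads 0).
- ink_bottle: Bystander, not to be touched: loose black bottle, 52 mm diameter, 120 mm high, on the table at the robot's right. Origin: centre of its underside.
There are look-alikes about, which are no part of the job. Of the things like the blue_pot, leave any that is turquoise; of the rest the smaller one is meant.

How it is judged:
On the way, in this order (a step that is already met when the one before it is completed fails the run):
1. the blue pot is over the flap (horizontal distance between blue_pot and opening below 0.045 m).
2. the blue pot is down in the box and the flap has sprung shut, the bolt still drawn back (z of blue_pot in the frame of box below 0.07 m and value of joint flap below 0.05 rad and value of joint bolt below 0.02 m), for 0.2 s.
3. the bolt is slid home (value of joint bolt above 0.031 m), for 0.2 s.
At the end, for the whole second after the job is handed in: The blue pot lies at rest inside the box (any way up, its underside's centre lower than 70 mm above the box's underside), the flap is shut to within 0.05 rad, the bolt is slid at least 31 of its 36 mm, and the yellow pot stands within 20 mm of where it was (z of blue_pot in the frame of box below 0.07 m and x of blue_pot in the frame of box between -0.135 and 0.135 m and y of blue_pot in the frame of box between -0.2 and 0.2 m and linear speed of blue_pot below 0.02 m/s and value of joint flap below 0.05 rad and value of joint bolt above 0.031 m and distance of yellow_pot from where it was at the start of the episode below 0.02 m); the robot touches nothing.
It fails at once if the blue pot lifted off the lid (more than 25 mm) (z of blue_pot in the frame of box above 0.165 m).
It fails at once if the bolt pushed across before the blue pot is in the box (value of joint bolt above 0.02 m and z of blue_pot in the frame of box above 0.1 m).
It fails at once if the yellow pot pushed away (distance of yellow_pot from where it was at the start of the episode above 0.02 m).
It fails at once if the black bottle disturbed (distance of ink_bottle from where it was at the start of the episode above 0.03 m).
It also fails if it takes over 48 s, if anything falls off the work surface, if the arm or the gripper's body presses on something with over 40 N, if the wrist force passes 120 N, or if a joint passes its speed limit or range.

## Working session

There is one attempt and no reset: what is moved stays moved. The work goes in short steps, Python scripts to look and compute and a tool call to move; the robot and the scene stay as the last step left them, time stands still between calls to the robot, and variables do not carry over. Pictures are saved under pics/ and viewed, at most 10 in all, crops included, and the job is handed in when it is done.

Besides the shell and the picture viewer there is one more tool, called after ">>>" by a JSON object that holds its "fn" and its "kwargs". jog_arm: Moves the arm, as the interface text tells. Its arguments: {"type":"object","properties":{"deltas":{"type":"array"},"newtons":{"type":"number"}},"required":["deltas"]}

```bash
mkdir -p pics; ls
python3 - <<'E'
from station import bot
import cv2
o=bot.get_obs();print(o['t'],o['eef_pos'],o['tool_rot'],o['gripper_width'],bot.tip_reach)
for n in ("scene","side"):
    c=bot.read_camera(n);cv2.imwrite(f"pics/{n}0.png",c["img"][:,:,::-1]);print(n,c["K"],c["eye"],c["attitude"])
E
```

```text
pics
0.0 [0.16673533 0.65352186 0.25234807] [-4.37949472e-05  1.24564654e-01  9.92211097e-01 -8.85715822e-04] 1.0028488970028155 0.022
scene [[508.66451937   0.         273.77644614]
 [  0.         508.66451937 206.78198649]
 [  0.           0.           1.        ]] [ 1.12374144 -0.64202167  0.74886242] [-0.3927454   0.82602782  0.36877649 -0.16562908]
side [[399.70718266   0.         281.55292404]
 [  0.         399.70718266 206.87187579]
 [  0.           0.           1.        ]] [ 0.34056309 -0.64611275  0.53373377] [-0.43679254  0.87998912 -0.16488338  0.08743515]
```

View pics/scene0.png

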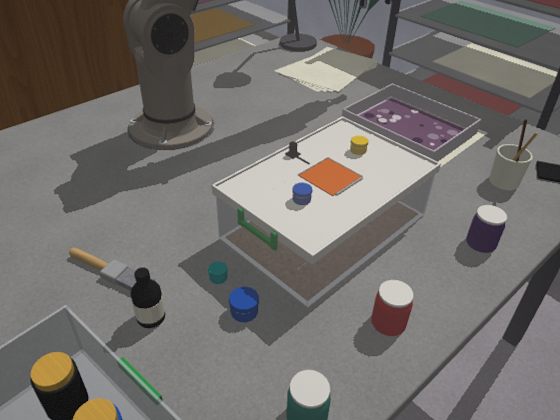

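View pics/side0.png

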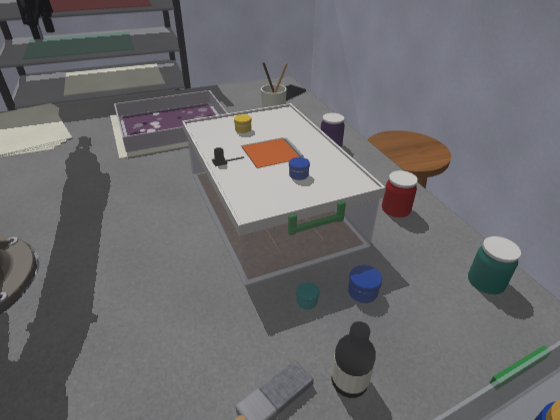

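The scene view shows the small blue pot at (302,194), the flap at (330,176), the yellow pot at (359,145) and the knob at (293,148). A larger blue pot and a turquoise one stand on the table as look-alikes, and the bottle is at (148,300). The side view agrees: blue at (299,168), flap at (270,152), yellow at (243,124), knob at (219,156).

```bash
cat > h.py <<'E'
import cv2,numpy as np
from scipy.spatial.transform import Rotation as R
from station import bot
def ray(c,u,v,z):
    d=R.from_quat(np.roll(c["attitude"],-1)).as_matrix()@np.linalg.inv(c["K"])@np.array([u,v,1.])
    e=np.array(c["eye"]);return (e+d*(z-e[2])/d[2])[:2]
HSV={"orange":((3,150,80),(14,255,255)),"blue":((110,110,60),(130,255,255)),"yellow":((20,120,80),(32,255,255)),"dark":((0,0,0),(180,255,70))}
def mask(c,col): 
    return cv2.inRange(cv2.cvtColor(c["img"],cv2.COLOR_RGB2HSV),*map(np.array,HSV[col]))
def blobs(c,col,win):
    x0,y0,x1,y1=win;m=mask(c,col);w=np.zeros_like(m);w[y0:y1,x0:x1]=m[y0:y1,x0:x1]
    cs=cv2.findContours(w,cv2.RETR_EXTERNAL,cv2.CHAIN_APPROX_NONE)[0]
    return max(cs,key=cv2.contourArea) if cs else None
E
python3 - <<'E'
from h import *
W={"scene":dict(orange=(285,150,375,200),blue=(285,180,320,210),yellow=(345,130,375,160),dark=(280,135,302,162)),
"side":dict(orange=(235,130,310,175),blue=(285,150,315,185),yellow=(230,110,256,136),dark=(205,142,228,168))}
for n in W:
    c=bot.read_camera(n)
    for k,w in W[n].items():
        b=blobs(c,k,w)
        if b is None: print(n,k,None);continue
        x,y,ww,h=cv2.boundingRect(b);print(n,k,(x,y,ww,h),end=' ')
        if k=="orange":
            p=np.array([ray(c,*q[0],.14) for q in b]).astype(np.float32)
            r=cv2.minAreaRect(p);print(r)
        else:
            # silhouette at mid-height 
            u,v=x+(ww-1)/2,y+(h-1)/2;print("mid.154",ray(c,u,v,.154).round(4))
    im=cv2.resize(c["img"][100:220,190:390] if n=="side" else c["img"][120:220,260:400],None,fx=4,fy=4,interpolation=cv2.INTER_CUBIC)[:600,:800]
    cv2.imwrite(f"pics/{n}crop.png",im[:,:,::-1])
E
```

```text
scene orange (300, 159, 61, 37) ((0.5863956212997437, 0.01427699625492096), (0.09024466574192047, 0.08970518410205841), 1.8040242195129395)
scene blue (293, 183, 19, 12) mid.154 [ 0.5923 -0.0719]
scene yellow (351, 136, 17, 18) mid.154 [0.5624 0.1319]
scene dark (286, 142, 14, 16) mid.154 [0.482  0.0091]
side orange (243, 139, 55, 29) ((0.5810649394989014, 0.014049828052520752), (0.0899605005979538, 0.08811567723751068), 1.7444859743118286)
side blue (289, 157, 21, 11) mid.154 [ 0.6088 -0.0636]
side yellow (234, 115, 17, 17) mid.154 [0.5586 0.1317]
side dark (212, 148, 15, 18) mid.154 [0.4756 0.0079]
```

View pics/sidecrop.png

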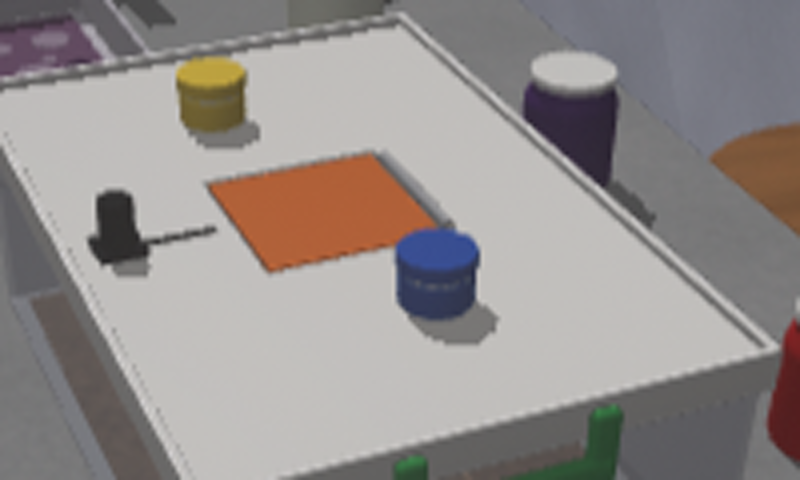

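View pics/scenecrop.png

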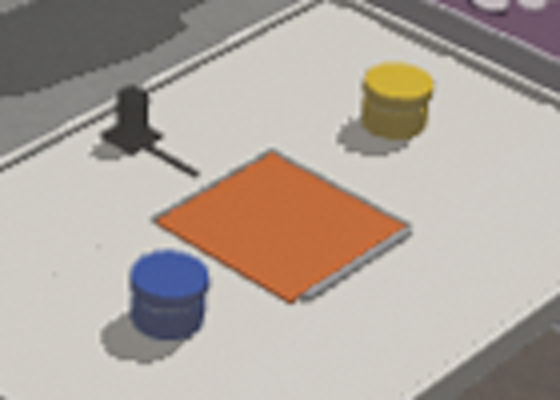

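The crops show that the blue mask missed the pot's shaded body. By eye its silhouette centre is (299.3,168.3) in the side view and (302.3,193.3) in the scene view. The knob top is at about (218.6,149) side and (293,143) scene. The hinge strip is on the flap's far (+x) side.

Run:
```python
from h import *
P={"scene":dict(blue=(302.3,193.3,.154),yellow=(359,144.8,.154),knobtop=(293,143,.168),bottlecap=(142,272,.12)),
"side":dict(blue=(299.3,168.3,.154),yellow=(242.6,123.3,.154),knobtop=(218.6,149,.168),bottlecap=(360,328,.12))}
for n in P:
    c=bot.read_camera(n)
    for k,(u,v,z) in P[n].items(): print(n,k,ray(c,u,v,z).round(4))
o=bot.get_obs();print(R.from_quat(np.roll(o['tool_rot'],-1)).as_matrix().round(3))
```

```text
scene blue [ 0.6034 -0.082 ]
scene yellow [0.5631 0.1309]
scene knobtop [0.4798 0.0119]
scene bottlecap [ 0.5488 -0.4028]
side blue [ 0.6005 -0.0841]
side yellow [0.5593 0.1298]
side knobtop [0.4769 0.0113]
side bottlecap [ 0.5446 -0.4021]
[[-0.969  0.247 -0.   ]
 [ 0.247  0.969 -0.001]
 [-0.    -0.001 -1.   ]]
```

>>> {"fn": "jog_arm", "kwargs": {"deltas": [[0.022, -0.039, 0, 0, 0, -0.058, 0.24], [0.022, -0.039, 0, 0, 0, -0.058, 0.24], [0.022, -0.039, 0, 0, 0, -0.058, 0.24], [0.022, -0.039, 0, 0, 0, -0.058, 0.24], [0.022, -0.039, 0, 0, 0, -0.058, 0.24], [0.022, -0.039, 0, 0, 0, -0.058, 0.24], [0.022, -0.039, 0, 0, 0, -0.058, 0.24], [0.022, -0.039, 0, 0, 0, -0.058, 0.24], [0.022, -0.039, 0, 0, 0, -0.058, 0.24], [0.022, -0.039, 0, 0, 0, -0.058, 0.24]]}}

```text
t: 1.3
eef_pos: [0.3875, 0.2624, 0.2536]
tool_rot: [0.0, 0.404, 0.915, 0.0]
contact_force: [1.0, 0.3, -0.4]
gripper_width: 0.237
grasp_force: 0.0
```

>>> {"fn": "jog_arm", "kwargs": {"deltas": [[0.022, -0.039, 0, 0, 0, -0.058, 0.24], [0.022, -0.039, 0, 0, 0, -0.058, 0.24], [0.022, -0.039, 0, 0, 0, -0.058, 0.24], [0.022, -0.039, 0, 0, 0, -0.058, 0.24], [0.022, -0.039, 0, 0, 0, -0.058, 0.24], [0.022, -0.039, 0, 0, 0, -0.058, 0.24], [0.022, -0.039, 0, 0, 0, -0.058, 0.24], [0.022, -0.039, 0, 0, 0, -0.058, 0.24], [0.022, -0.039, 0, 0, 0, -0.058, 0.24], [0.022, -0.039, 0, 0, 0, -0.046, 0.24]]}}

```text
t: 2.3
eef_pos: [0.6077, -0.1273, 0.2533]
tool_rot: [0.0, 0.644, 0.765, 0.0]
contact_force: [0.4, -0.5, 0.5]
gripper_width: 0.241
grasp_force: 0.0
```

>>> {"fn": "jog_arm", "kwargs": {"deltas": [[0.003, -0.01, -0.03, 0, 0, 0, 0.24], [0, 0, -0.03, 0, 0, 0, 0.24], [0, 0, -0.01, 0, 0, 0, 0.24], [0, 0, -0.008, 0, 0, 0, 0.24], [0, 0, 0, 0, 0, 0, 0.24]]}}

```text
t: 2.8
eef_pos: [0.6098, -0.1353, 0.1752]
tool_rot: [-0.0, 0.643, 0.766, -0.0]
contact_force: [0.1, 0.1, -0.4]
gripper_width: 0.236
grasp_force: 0.0
```

Run:
```python
from h import *
c=bot.read_camera("side");o=bot.get_obs();print(o['eef_pos'],o['contact_force'])
cv2.imwrite("pics/side1.png",cv2.resize(c["img"][100:230,210:390],None,fx=4,fy=4,interpolation=cv2.INTER_CUBIC)[:,:,::-1])
```

```text
[ 0.61026908 -0.13545745  0.1760233 ] [ 0.3593619   0.56350291 -0.42947544]
```

View pics/side1.png

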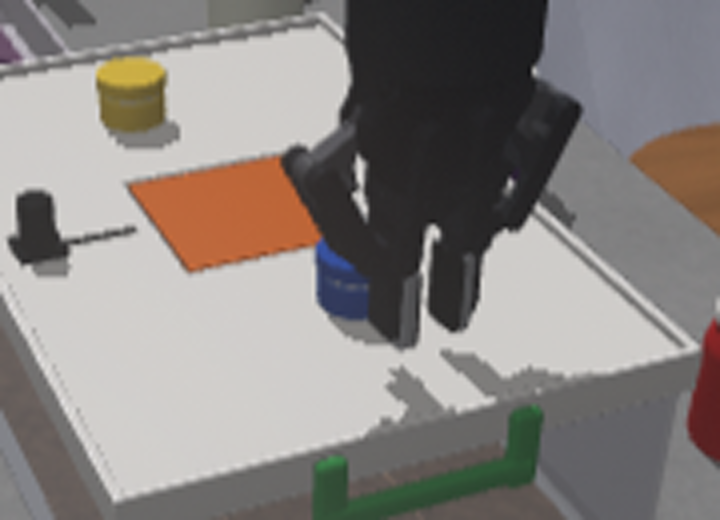

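Both fingers stand just behind the blue pot, clear of the lid, with tips at crop (405,345) and (455,330). I'll check the tip height from those.

Run:
```python
from h import *
c=bot.read_camera("side")
for cu,cv in((400,346),(455,331)):
    for z in(.14,.15,.16,.17): print(cu,z,ray(c,210+cu/4-.4,100+cv/4-.4,z).round(4))
```

```text
400 0.14 [ 0.6033 -0.1243]
400 0.15 [ 0.5966 -0.1375]
400 0.16 [ 0.5899 -0.1508]
400 0.17 [ 0.5833 -0.164 ]
455 0.14 [ 0.6312 -0.1221]
455 0.15 [ 0.6238 -0.1354]
455 0.16 [ 0.6164 -0.1487]
455 0.17 [ 0.6091 -0.162 ]
```

>>> {"fn": "jog_arm", "kwargs": {"deltas": [[0, 0, -0.008, 0, 0, 0, 0.24], [0, 0, 0, 0, 0, 0, 0.24], [-0.002, 0.012, 0, 0, 0, 0, 0.24], [-0.002, 0.012, 0, 0, 0, 0, 0.24], [-0.002, 0.012, 0, 0, 0, 0, 0.24], [-0.002, 0.012, 0, 0, 0, 0, 0.24], [-0.002, 0.012, 0, 0, 0, 0, 0.24], [-0.002, 0.012, 0, 0, 0, 0, 0.24], [-0.002, 0.012, 0, 0, 0, 0, 0.24], [0, 0, 0, 0, 0, 0, 0.24]]}}

```text
t: 3.9
eef_pos: [0.5957, -0.0492, 0.1671]
tool_rot: [-0.001, 0.642, 0.767, 0.0]
contact_force: [0.5, -0.5, -0.4]
gripper_width: 0.242
grasp_force: 0.0
```

```bash
cat >> h.py <<'E'
def both(tag,view=None):
    o=bot.get_obs();print(o['eef_pos'].round(4) if hasattr(o['eef_pos'],'round') else o['eef_pos'],o['contact_force'])
    out=[]
    for n,(x0,y0) in (("scene",(255,105)),("side",(200,90))):
        c=bot.read_camera(n);out.append(cv2.resize(c["img"][y0:y0+130,x0:x0+130],None,fx=3,fy=3,interpolation=cv2.INTER_CUBIC))
    cv2.imwrite(f"pics/{tag}.png",np.hstack(out)[:,:,::-1])
E
python3 -c "
from h import *
both('push1')"
```

```text
[ 0.5957 -0.0492  0.1671] [ 0.53638517 -0.5454305  -0.42184049]
```

View pics/push1.png

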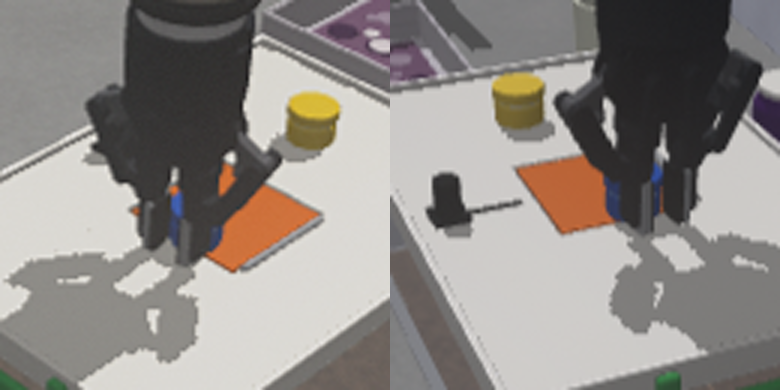

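The pot is nested between the fingers and its leading half is over the flap's edge. The yellow pot is undisturbed. I'll push the remaining 37 mm, back off and rise.

>>> {"fn": "jog_arm", "kwargs": {"deltas": [[-0.0015, 0.009, 0, 0, 0, 0, 0.24], [-0.0015, 0.009, 0, 0, 0, 0, 0.24], [-0.0015, 0.009, 0, 0, 0, 0, 0.24], [-0.001, 0.006, 0, 0, 0, 0, 0.24], [-0.0005, 0.003, 0, 0, 0, 0, 0.24], [0, 0, 0, 0, 0, 0, 0.24], [0.002, -0.012, 0, 0, 0, 0, 0.24], [0.004, -0.028, 0, 0, 0, 0, 0.24], [0.004, -0.028, 0.03, 0, 0, 0, 0], [0.004, -0.028, 0.03, 0, 0, 0, 0]]}}

```text
t: 5.0
eef_pos: [0.6031, -0.1145, 0.2274]
tool_rot: [-0.001, 0.644, 0.765, -0.001]
contact_force: [0.6, 0.8, 0.2]
gripper_width: -0.001
grasp_force: 0.0
```

```bash
python3 -c "
from h import *
both('push2')"
```

```text
[ 0.6031 -0.1145  0.2274] [0.62070963 0.78100689 0.1976412 ]
```

View pics/push2.png

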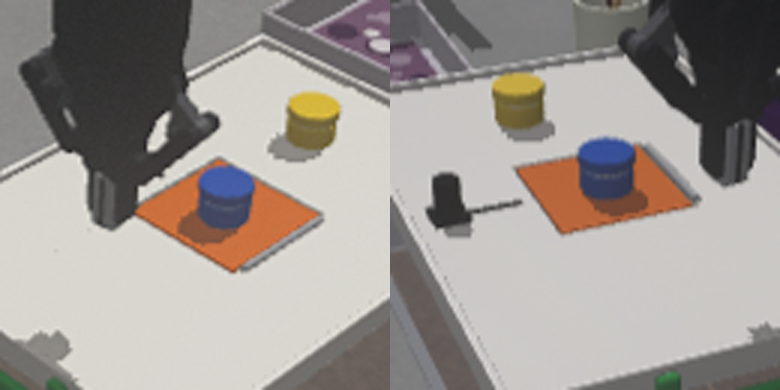

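The pot stands in the middle of the flap: scene crop (226,197), side crop (217,168).

Run:
```python
from h import *
c=bot.read_camera("scene");print(ray(c,330,170.4,.154))
c=bot.read_camera("side");print(ray(c,272,145.9,.154))
```

```text
[0.58690845 0.01305885]
[0.58360172 0.01190072]
```

>>> {"fn": "jog_arm", "kwargs": {"deltas": [[-0.004, 0.032, 0, 0, 0, 0, 0], [-0.004, 0.032, 0, 0, 0, 0, 0], [-0.005, 0.032, 0, 0, 0, 0, 0], [-0.005, 0.031, 0, 0, 0, 0, 0], [0, 0, -0.015, 0, 0, 0, 0], [0, 0, -0.014, 0, 0, 0, 0], [0, 0, 0, 0, 0, 0, 0]]}}

```text
t: 5.9
eef_pos: [0.5838, 0.0144, 0.1953]
tool_rot: [-0.002, 0.644, 0.765, -0.002]
contact_force: [-0.7, 0.2, -0.5]
gripper_width: 0.003
grasp_force: 0.0
```

>>> {"fn": "jog_arm", "kwargs": {"deltas": [[0.001, -0.002, -0.005, 0, 0, 0, 0], [0, 0, -0.005, 0, 0, 0, 0], [0, 0, -0.005, 0, 0, 0, 0], [0, 0, -0.005, 0, 0, 0, 0], [0, 0, -0.005, 0, 0, 0, 0], [0, 0, -0.005, 0, 0, 0, 0], [0, 0, -0.005, 0, 0, 0, 0]]}}

```text
t: 6.6
eef_pos: [0.5864, 0.0114, 0.1641]
tool_rot: [-0.0, 0.644, 0.765, -0.0]
contact_force: [-7.0, -1.9, 9.9]
gripper_width: 0.005
grasp_force: 5.5
```

```bash
python3 -c "
from h import *
both('press1')"
```

```text
[0.5864 0.0114 0.1641] [-7.0374191  -1.87750038  9.87625175]
```

View pics/press1.png

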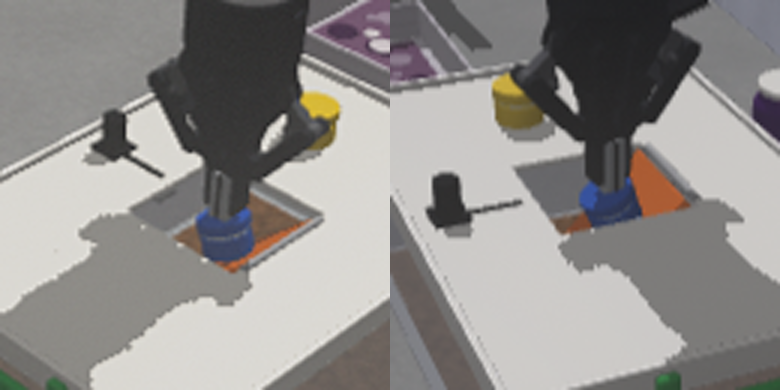

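The flap is opening under the pressed pot, tilting down at its free edge, with about 10 N up on the tool. I'll keep pressing.

>>> {"fn": "jog_arm", "kwargs": {"deltas": [[0, 0, -0.006, 0, 0, 0, 0], [0, 0, -0.006, 0, 0, 0, 0], [0, 0, -0.005, 0, 0, 0, 0], [0, 0, -0.004, 0, 0, 0, 0], [0, 0, 0, 0, 0, 0, 0]]}}

```text
t: 7.2
eef_pos: [0.5846, 0.0118, 0.1413]
tool_rot: [-0.002, 0.644, 0.765, -0.002]
contact_force: [-6.6, -1.0, 3.4]
gripper_width: 0.001
grasp_force: 2.8
```

>>> {"fn": "jog_arm", "kwargs": {"deltas": [[0, 0, 0.05, 0, 0, 0, 0], [0, 0, 0.05, 0, 0, 0, 0], [0, 0, 0, 0, 0, 0, 0], [0, 0, 0, 0, 0, 0, 0], [0, 0, 0, 0, 0, 0, 0], [0, 0, 0, 0, 0, 0, 0]]}}

```text
t: 7.8
eef_pos: [0.5861, 0.013, 0.2409]
tool_rot: [-0.001, 0.643, 0.765, -0.001]
contact_force: [-0.1, 0.2, 0.1]
gripper_width: -0.0
grasp_force: 0.0
```

>>> {"fn": "jog_arm", "kwargs": {"deltas": [[-0.04, 0, 0, 0, 0, 0, 0], [-0.04, 0, 0, 0, 0, 0, 0], [-0.04, 0, 0, 0, 0, 0, 0], [0, 0, 0, 0, 0, 0, 0], [0, 0, 0, 0, 0, 0, 0], [0, 0, 0, 0, 0, 0, 0], [0, 0, 0, 0, 0, 0, 0], [0, 0, 0, 0, 0, 0, 0], [0, 0, 0, 0, 0, 0, 0], [0, 0, 0, 0, 0, 0, 0]]}}

```text
t: 8.8
eef_pos: [0.4671, 0.013, 0.2422]
tool_rot: [0.0, 0.643, 0.765, -0.0]
contact_force: [-0.5, 0.1, 1.3]
gripper_width: 0.001
grasp_force: 0.0
```

```bash
python3 -c "
from h import *
both('drop')
c=bot.read_camera('side');b=blobs(c,'orange',(235,130,310,175));p=np.array([ray(c,*q[0],.14) for q in b]).astype(np.float32);print(cv2.minAreaRect(p))
c=bot.read_camera('scene');b=blobs(c,'orange',(285,150,375,200));p=np.array([ray(c,*q[0],.14) for q in b]).astype(np.float32);print(cv2.minAreaRect(p))
"
```

```text
[0.4671 0.013  0.2422] [-0.50029795  0.08206986  1.29454072]
((0.5809638500213623, 0.014050811529159546), (0.09015834331512451, 0.08811363577842712), 1.7528403997421265)
((0.5863956212997437, 0.01427699625492096), (0.09024466574192047, 0.08970518410205841), 1.8040242195129395)
```

View pics/drop.png

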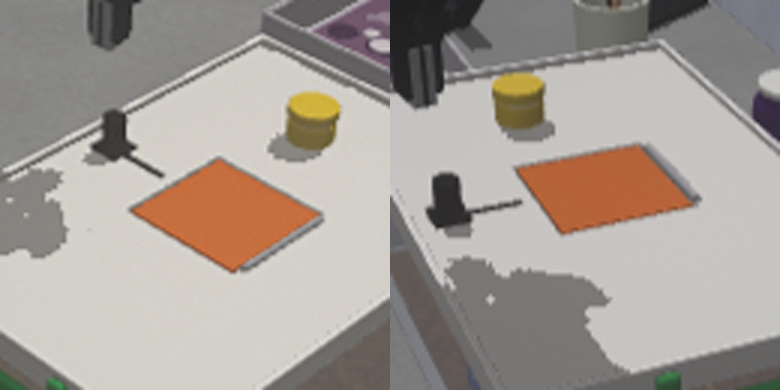

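The flap is fully shut with no pot on it, the blue pot can no longer be seen on the lid, and the yellow pot and knob are in place. Next is the bolt: go behind the knob.

>>> {"fn": "jog_arm", "kwargs": {"deltas": [[-0.012, -0.001, 0, 0, 0, -0.07, 0], [-0.01, -0.001, 0, 0, 0, -0.07, 0], [0, 0, 0, 0, 0, 0, 0], [0, 0, -0.02, 0, 0, 0, 0], [0, 0, -0.02, 0, 0, 0, 0], [0, 0, -0.016, 0, 0, 0, 0], [0, 0, -0.01, 0, 0, 0, 0], [0, 0, 0, 0, 0, 0, 0]]}}

```text
t: 9.8
eef_pos: [0.4445, 0.011, 0.1754]
tool_rot: [-0.0, 0.695, 0.719, -0.001]
contact_force: [0.1, -0.6, 0.6]
gripper_width: 0.0
grasp_force: 0.0
```

>>> {"fn": "jog_arm", "kwargs": {"deltas": [[0.006, 0, 0, 0, 0, 0, 0], [0.006, 0, 0, 0, 0, 0, 0], [0.006, 0, 0, 0, 0, 0, 0], [0.006, 0, 0, 0, 0, 0, 0], [0.006, 0, 0, 0, 0, 0, 0], [0, 0, 0, 0, 0, 0, 0]]}}

```text
t: 10.4
eef_pos: [0.4761, 0.0111, 0.1765]
tool_rot: [0.001, 0.695, 0.719, 0.0]
contact_force: [0.6, -0.4, -0.0]
gripper_width: 0.001
grasp_force: 0.0
```

>>> {"fn": "jog_arm", "kwargs": {"deltas": [[0.005, 0, 0, 0, 0, 0, 0], [0.005, 0, 0, 0, 0, 0, 0], [0.004, 0, 0, 0, 0, 0, 0], [0, 0, 0, 0, 0, 0, 0]]}}

```text
t: 10.8
eef_pos: [0.4892, 0.0111, 0.1762]
tool_rot: [-0.0, 0.695, 0.719, -0.0]
contact_force: [-1.0, -0.0, 0.7]
gripper_width: 0.001
grasp_force: 0.3
```

Run:
```python
from h import *
print(bot.get_obs()['eef_pos'],bot.get_obs()['contact_force'])
both('bolt')
```

```text
[0.48918093 0.01111499 0.1762159 ] [-1.04753904 -0.02382569  0.68632556]
[0.4892 0.0111 0.1762] [-1.04753904 -0.02382569  0.68632556]
```

View pics/bolt.png

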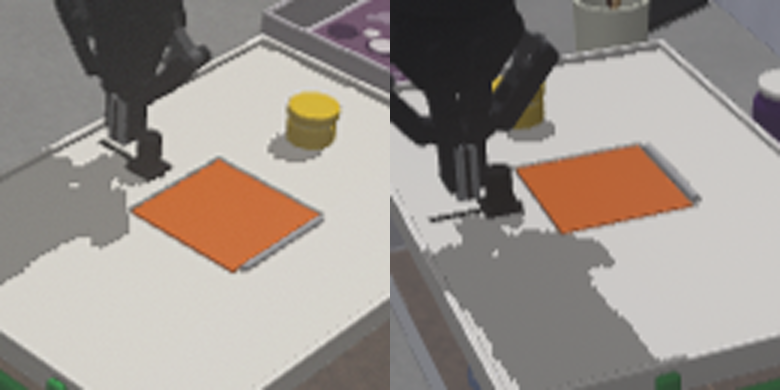

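The knob is being pushed along its slot and has nearly reached the flap. I'll keep going until the stop shows in the force.

>>> {"fn": "jog_arm", "kwargs": {"deltas": [[0.002, 0, 0, 0, 0, 0, 0], [0.002, 0, 0, 0, 0, 0, 0], [0, 0, 0, 0, 0, 0, 0]]}}

```text
t: 11.2
eef_pos: [0.49, 0.0109, 0.1757]
tool_rot: [-0.002, 0.695, 0.719, -0.002]
contact_force: [-10.5, 0.3, 7.4]
gripper_width: -0.0
grasp_force: 5.0
```

>>> {"fn": "jog_arm", "kwargs": {"deltas": [[0.002, 0, 0, 0, 0, 0, 0], [0.002, 0, 0, 0, 0, 0, 0], [0, 0, 0, 0, 0, 0, 0]]}}

```text
t: 11.5
eef_pos: [0.4906, 0.0107, 0.1749]
tool_rot: [-0.005, 0.695, 0.718, -0.005]
contact_force: [-19.5, -0.1, 13.3]
gripper_width: 0.0
grasp_force: 9.9
```

The end stop has been reached: the force rises with almost no travel. I'll retreat and check.

>>> {"fn": "jog_arm", "kwargs": {"deltas": [[-0.015, 0, 0, 0, 0, 0, 0], [-0.015, 0, 0.01, 0, 0, 0, 0], [-0.005, 0, 0.04, 0, 0, 0, 0], [0, 0, 0.04, 0, 0, 0, 0], [0, 0, 0.04, 0, 0, 0, 0], [0, 0, 0, 0, 0, 0, 0], [0, 0, 0, 0, 0, 0, 0], [0, 0, 0, 0, 0, 0, 0]]}}

```text
t: 12.3
eef_pos: [0.4614, 0.011, 0.3054]
tool_rot: [-0.0, 0.695, 0.719, -0.001]
contact_force: [0.0, -0.5, -0.2]
gripper_width: 0.001
grasp_force: 0.0
```

Run:
```python
from h import *
W={"scene":((285,150,375,200),(295,135,315,168),(345,130,375,160)),"side":((235,130,310,175),(222,140,244,164),(230,110,256,136))}
for n,(wo,wd,wy) in W.items():
    c=bot.read_camera(n)
    p=np.array([ray(c,*q[0],.14) for q in blobs(c,"orange",wo)]).astype(np.float32);print(n,cv2.minAreaRect(p))
    b=blobs(c,"dark",wd)
    if b is not None:
        x,y,w,h=cv2.boundingRect(b);print("knob",(x,y,w,h),ray(c,x+(w-1)/2,y+(h-1)/2,.154).round(4))
    b=blobs(c,"yellow",wy)
    if b is not None: print("yellow",cv2.boundingRect(b))
```

```text
scene ((0.5863956212997437, 0.01427699625492096), (0.09024466574192047, 0.08970518410205841), 1.8040242195129395)
knob (295, 149, 16, 16) [0.5149 0.0064]
yellow (351, 136, 17, 18)
side ((0.581013560295105, 0.014052331447601318), (0.09005894511938095, 0.08811363577842712), 1.752840280532837)
knob (228, 145, 16, 18) [0.5078 0.008 ]
yellow (234, 115, 17, 17)
```

```bash
python3 -c "
from station import bot
print(bot.hand_in())"
```

```text
the job is handed in; nothing more can be done
None
```

I handed the job in after 12.4 s on the robot's clock; the hand-in returned no verdict. In the last images the flap was shut with the blue pot gone from the lid, the knob had moved about 33 mm to a firm stop, and the yellow pot hadn't moved. The pot inside the box and the bottle weren't checked directly; the arm never worked near the bottle.

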